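# Set a filter photometer to green and zero it

## Task

Get the photometer ready for haemoglobin readings (the blank is already in its cell): turn the filter drum by its black knob, click by click, until the green filter has clicked home at the white index mark, then press the orange zero key right down and let it come back up. Leave the things round the instrument where they are.

Things in the scene. Friction and masses are not known exactly. Their poses are not given: they have to be found in the camera images.
- photometer: light grey bench photometer, 220 (x) x 260 (y) mm, fixed; origin at the centre of its underside, front along -x, deck 56 mm high. On the deck: round filter drum (axis at x 0, y +64 mm); dark cell block (x -40 to 40, y -78 to 4 mm, top 88 mm high) with a black cap (at y -45 mm, 112 mm high); sloping display along the back from x = +66 mm, 105 mm high; zero key at the front
- filter_drum (a joint): angle of the drum about its upright axis, rad, growing anticlockwise from above; turns endlessly either way (not wrapped). Six sprung click stops, at 0 and every 1.047 rad; at 0 and whole turns green is at the index mark. Let go between stops it snaps to the nearer one; a click takes about 0.08 N m. It starts resting in one of the stops two to four clicks from green's
- knob_grip (a point): point on the drum's axis, 108 mm above the worktop, the height to grip. The black knurled knob round it is 40 mm in diameter and reaches from 86 mm (flat top of the aluminium drum, 112 mm in diameter) to 121 mm above the worktop; grip it from above at any yaw. Within 62 mm of the axis nothing else stands higher than the cell block's 88 mm
- green_filter (a point): centre of the green disc (20 mm) let into the drum's top, 40 mm from the axis; it turns with the drum, 87 mm above the worktop. Anticlockwise from it, 60 degrees apart, follow yellow, red, black (shutter), violet and blue discs; the same colours show in the drum's side
- index_seat (a point): fixed point where the green disc's centre must stand: 40 mm from the drum's axis towards the white pointer on the cell block (the photometer's -y side of the drum), 87 mm above the worktop
- zero_key (a joint): travel of the orange zero key in m: 0 up, 0.005 fully pressed; it springs back. It gives at 1.5 N and takes 5 N to the bottom
- zero_key_top (a point): centre of the top of the round orange zero key (22 mm in diameter, in a dark collar 38 mm in diameter), 77 mm above the worktop when up and 9 mm above its collar; pressed straight down; 99 mm from the drum's axis
- timer: white bench timer lying face up, 58 x 68 x 18 mm, in front of the photometer; origin at the centre of its underside; bystander
- vial_white: white dropper vial with a white tip, 23 mm across, 57 mm high, standing; origin at the centre of its foot; bystander
- vial_pink: white dropper vial with a pink tip, 23 mm across, 57 mm high, standing; origin at the centre of its foot; bystander
- carton: white and blue reagent carton, 45 x 100 x 60 mm high, right of the photometer; origin at the centre of its underside; bystander

How it is judged:
On the way, in this order (a step that is already met when the one before it is completed fails the run):
1. the green filter has come to rest at the index mark (horizontal distance between green_filter and index_seat below 0.004 m and velocity of joint filter_drum between -0.2 and 0.2 rad/s), for 0.3 s.
2. with the green filter in place, the zero key is pressed down (at least 4 of its 5 mm) (value of joint zero_key above 0.004 m and horizontal distance between green_filter and index_seat below 0.004 m), for 0.05 s.
At the end, for the whole second after the job is handed in: The green filter stands at rest in its click stop at the index mark (disc centre within 4 mm of the seat, about 6 degrees), and the zero key, pressed after that, is up again (within 1 mm) (horizontal distance between green_filter and index_seat below 0.004 m and velocity of joint filter_drum between -0.1 and 0.1 rad/s and value of joint zero_key below 0.001 m); the robot touches nothing.
It fails at once if a bystander is pushed more than 30 mm away or tipped over (distance of any of timer, vial_white, vial_pink, carton from where it was at the start of the episode above 0.03 m or angle between any of vial_white, vial_pink, carton's own z axis and vertical above 0.6 rad).
It also fails if it takes over 48 s, if anything falls off the work surface, if the arm or the gripper's body presses on something with over 40 N, if the wrist force passes 120 N, or if a joint passes its speed limit or range.

## Robot

A 6-joint arm with a two-finger parallel gripper is mounted at the origin on a cart in front of the work surface, level with it; the furniture and walls round the work are solid. World frame = base frame: x ahead of the robot, y to its left, z up, the work surface at z = 0. Lengths are in m, angles in rad, forces in N, time in s.
With the tool pointing down it reaches from about 0.25 to 0.775 m from the base axis. Payload 4 kg.
Tool frame: the origin (TCP) lies on the centre line of the jaws, within the pads' length; the fingertips stand 19 mm ahead of it and the grasp point (between the pads) is the TCP; x points along the fingers, z is the direction in which the jaws open and shut, and the axes are right-handed (so a half turn about x gives the same grasp; the last joint's range is limited). The gripper opens to 94 mm and grips with 3 to 60 N. Pads are 16 mm wide; open, the fingers measure 119 mm over their backs; the gripper's body (75 mm by 177 mm) begins 78 mm behind the grasp point.
Start: joints at [-1.431, 0.087, 1.371, -0, 1.684, -0.103], TCP at [0.132, -0.534, 0.225] pointing down, gripper open.
Joint ranges: [-3.1, 3.1], [-0.76, 2.03], [0.27, 2.55], [-1.08, 4.22], [0.17, 2.65], [-2.57, 2.57]. Speed limits (rad/s): [2.79, 2.79, 3.14, 3.14, 3.14, 3.14].

## Interface

Orientations are given as [roll, pitch, yaw] about the fixed x, y, z axes, in that order (R = Rz(yaw) Ry(pitch) Rx(roll)).
In Python, from bench import robot, snapshot, camera_params gives the robot as it stands.
- The arm moves only by the tool step_arm, never from a script. Its argument "motion" is text: rows parted by semicolons, each of 7 numbers parted by spaces: the opening in per cent of the stroke, from 0 (shut) to 100 (fully open), then the shift along the tool's x, y, z in cm, then the turn, a rotation vector about the tool's x, y, z in rad. A call has 1 to 20 rows; each row shifts and turns the commanded pose from where the row before left it, along the tool's axes as they then stand; what a row does not reach is not made up. A row lasts 1/12 s, in which the tool goes at most 41.7 mm and 7.16 degrees, less where a joint would pass 70% of its speed; a pose out of reach is approached as far as the arm can. A call with a gripper value outside its range is refused whole. The fingers move at their own pace and stop on an object; the grip force is fixed at half the most. Time passes only in rows, so rows that do not move let the fingers close. It gives the time, the measured TCP pose, the force and the opening at its end, in the units of the state.
- robot.get_obs(): the state, without advancing time (a new reading comes with each control period).
- snapshot(name): name is "side" or "top" or "wrist"; returns the picture (400x640x3 uint8, red, green, blue); there is no depth.
- camera_params(name): a dict with "fx", "fy", "cx", "cy" (pixels), "R" (3x3) and "t" (3): a world point X has camera coordinates R X + t. Camera axes: x right, y down, z forward; pixel columns grow to the right and rows downward; lengths in m; the calibration is good to about 2 mm. A picture is of the moment at which its call begins: read the wrist's pose just before it. camera_params takes no time and is no camera call; for the wrist camera it gives the pose at the moment of the call.
- robot.close_job(): hands the job in, once; it reports no verdict.
The state is a dict: "time": time; "joint_positions": joint angles; "qvel": joint speeds; "joint_torque": joint torques, N m; "tool_pos": TCP position; "ee_rot": TCP orientation; "wrist_force": force on the tool from outside, world axes, zero at the start; "wrist_torque": the same for the moment, N m; "width": finger opening in m.
Only numpy, scipy, OpenCV 4.12 (cv2) and the standard library are available. Lean on these libraries where they do the work, as an engineer would, in place of code of your own. Each camera call takes 0.05 s, during which the arm holds its last target.

## Working session

There is one attempt and no reset: what is moved stays moved. The work goes in short steps, Python scripts to look and compute and a tool call to move; the robot and the scene stay as the last step left them, time stands still between calls to the robot, and variables do not carry over. Pictures are saved under pics/ and viewed, and the job is handed in when it is done.

Besides the shell and the picture viewer there is one more tool, called after "Call:" as name(argument=value, ...) on one line, values as JSON. step_arm: Moves the arm, as the interface text tells. Its arguments: {"type":"object","properties":{"motion":{"type":"string"}},"required":["motion"]}

```bash
mkdir -p pics; ls; python3 - <<'E'
from bench import robot,snapshot,camera_params
import cv2
o=robot.get_obs();print(o['time'],o['tool_pos'],o['ee_rot'],o['width'])
for n in['top','side']:
    cv2.imwrite(f'pics/{n}0.png',snapshot(n)[:,:,::-1]);p=camera_params(n);print(n,p)
E
```

```text
pics
0.0 [ 0.13214558 -0.53337114  0.22331665] [3.04035785 1.56859489 1.7123584 ] 0.0940982935157879
top {'fx': 377.25984636247534, 'fy': 377.25984636247534, 'cx': 314.70783640681674, 'cy': 201.89191039354463, 'R': array([[ 0.00149114, -0.99979156, -0.02036195],
       [-0.99040616,  0.00133707, -0.13818049],
       [ 0.13817891,  0.02037265, -0.99019773]]), 't': array([-0.41284776,  0.41935656,  0.92808678])}
side {'fx': 414.32309495861193, 'fy': 414.32309495861193, 'cx': 318.4712145982532, 'cy': 190.90637287193852, 'R': array([[ 0.97691422, -0.21275242, -0.01936512],
       [-0.13918796, -0.56510332, -0.81319429],
       [ 0.16206576,  0.79711646, -0.58167004]]), 't': array([-0.49021576, -0.10515045,  1.19711867])}
```

View pics/top0.png

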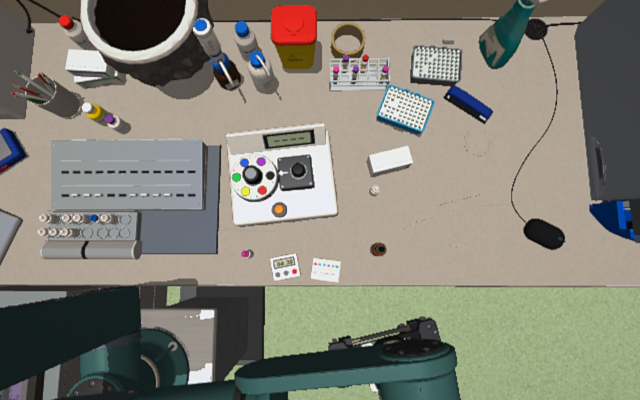

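View pics/side0.png

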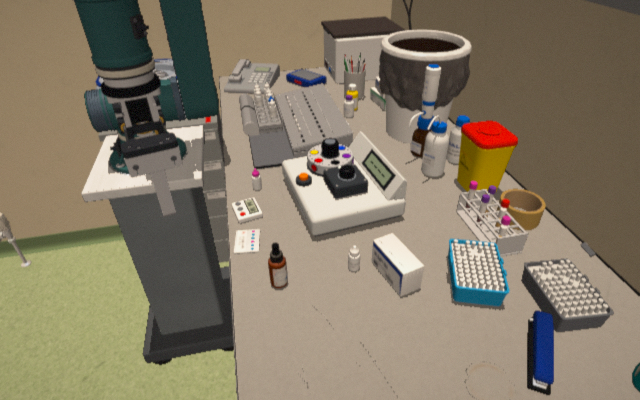

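```bash
cat > h.py <<'E'
import numpy as np,cv2
from bench import robot,snapshot,camera_params
def ray(p,uv,z):
    R,t=p['R'],p['t'];c=-R.T@t
    d=R.T@np.array([(uv[0]-p['cx'])/p['fx'],(uv[1]-p['cy'])/p['fy'],1])
    return c+d*(z-c[2])/d[2]
def proj(p,X):
    q=p['R']@np.array(X)+p['t'];return p['fx']*q[0]/q[2]+p['cx'],p['fy']*q[1]/q[2]+p['cy']
def cents(im,box,lo,hi,amin=8):
    x0,y0,x1,y1=box;h=cv2.cvtColor(im,cv2.COLOR_RGB2HSV)[y0:y1,x0:x1]
    m=cv2.inRange(h,np.array(lo),np.array(hi))
    n,_,s,c=cv2.connectedComponentsWithStats(m)
    return [(c[i]+[x0,y0],s[i][4]) for i in range(1,n) if s[i][4]>=amin]
COL={'green':((45,90,60),(75,255,255)),'yellow':((22,120,120),(35,255,255)),'blue':((100,150,100),(122,255,255)),'violet':((125,80,60),(150,255,255)),'red':((0,170,120),(6,255,255)),'orange':((8,150,150),(20,255,255))}
E
python3 - <<'E'
from h import *
im=cv2.imread('pics/top0.png')[:,:,::-1].copy();p=camera_params('top')
box=(222,120,345,225)
for k,(l,h) in COL.items():
    for c,a in cents(im,box,l,h): print(k,c,a,ray(p,c,0.087 if k!='orange' else .077))
cv2.imwrite('pics/top0z.png',cv2.resize(im[120:290,220:400,::-1],None,fx=4,fy=3.5,interpolation=cv2.INTER_CUBIC))
im=cv2.imread('pics/side0.png')[:,:,::-1].copy();p=camera_params('side')
box=(270,120,410,225)
for k,(l,h) in COL.items():
    for c,a in cents(im,box,l,h,5): print(k,c,a,ray(p,c,0.087 if k!='orange' else .077))
cv2.imwrite('pics/side0z.png',cv2.resize(im[125:305,230:430,::-1],None,fx=4,fy=3.3,interpolation=cv2.INTER_CUBIC))
E
```

```text
green [236.2244898 177.       ] 49 [ 0.47109478 -0.22622749  0.087     ]
yellow [245.05882353 190.92156863] 51 [ 0.43729079 -0.24836032  0.087     ]
blue [244.17391304 162.36956522] 46 [ 0.5068903  -0.24433757  0.087     ]
violet [260.71153846 161.28846154] 52 [ 0.50941055 -0.28416796  0.087     ]
red [261.88372093 189.88372093] 43 [ 0.43971359 -0.28845019  0.087     ]
orange [278.28571429 208.80952381] 63 [ 0.39557461 -0.32701997  0.077     ]
yellow [313.59259259 151.55555556] 27 [ 0.43732039 -0.24754019  0.087     ]
blue [341.46666667 147.4       ] 15 [ 0.50903209 -0.24448658  0.087     ]
violet [346.14814815 155.37037037] 27 [ 0.51003072 -0.28478706  0.087     ]
red [318.15 160.  ] 20 [ 0.43974491 -0.28926631  0.087     ]
red [313.28571429 167.14285714] 7 [ 0.42203545 -0.31760535  0.087     ]
orange [303.15686275 175.94117647] 51 [ 0.39476308 -0.33335106  0.077     ]
```

View pics/top0z.png

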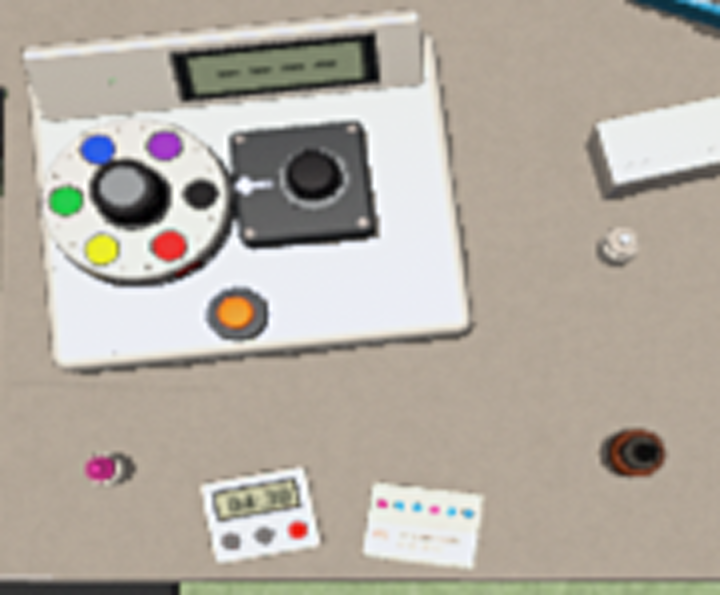

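View pics/side0z.png

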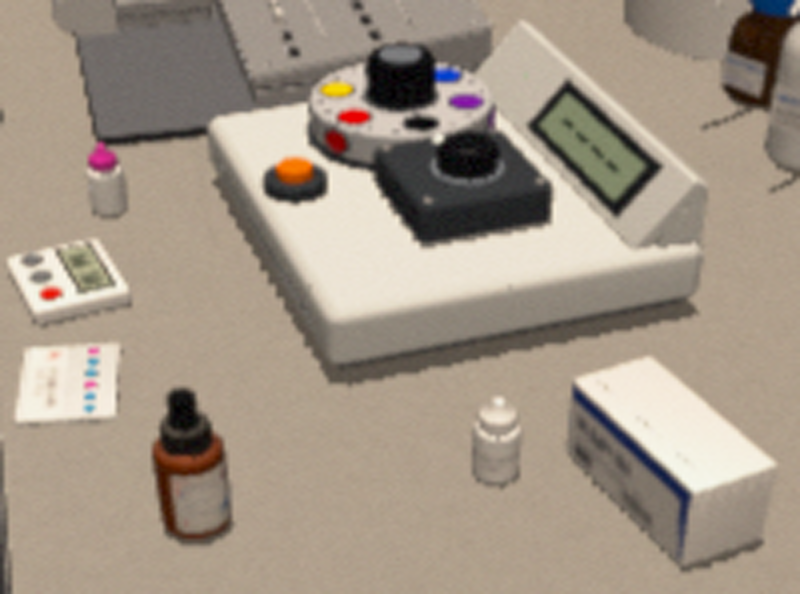

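The pictures show green opposite the index, at top-view pixel (236,177). Black is at the index near (270,175), so green is three clicks away. Drum axis ≈ (0.473, -0.266): both opposite-disc midpoints agree, and the radius comes out at 40 mm. The key is at ≈ (0.396, -0.327), 98.6 mm from the axis against the 99 mm given. Next I'll work out the approach.

```bash
cat >> h.py <<'E'
from scipy.spatial.transform import Rotation as Ro
def plan(X,yaw=None):
    o=robot.get_obs();R=Ro.from_euler('xyz',o['ee_rot']).as_matrix()
    d=R.T@(np.array(X)-o['tool_pos'])
    print('t',o['time'],'pos',o['tool_pos'].round(4),'q',np.round(o['joint_positions'],3),'w',o['width'],'F',np.round(o['wrist_force'],2))
    print('R',R.round(4).tolist());print('shift cm',(d*100).round(2))
    tilt=np.cross(R[:,0],[0,0,-1]);print('tilt fix (tool)',(R.T@tilt).round(4))
E
python3 - <<'E'
from h import *
plan([.473,-.266,.19])
E
```

```text
t 0.1 pos [ 0.1322 -0.5334  0.2234] q [-1.431  0.088  1.372  0.     1.684 -0.103] w 0.09401933491049795 F [ 0.14 -0.67 -0.01]
R [[-0.0003, 0.9707, 0.2404], [0.002, 0.2404, -0.9707], [-1.0, 0.0002, -0.002]]
shift cm [  3.39  39.51 -17.76]
tilt fix (tool) [ 0.     -0.002  -0.0002]
```

Call:
step_arm(motion="100 0 1.65 -0.74 0 0 0; 100 0 3.29 -1.48 0 0 0; 100 0 3.29 -1.48 0 0 0; 100 0 3.29 -1.48 0 0 0; 100 0 3.29 -1.48 0 0 0; 100 0 3.29 -1.48 0 0 0; 100 0 3.29 -1.48 0 0 0; 100 0 3.29 -1.48 0 0 0; 100 0 3.29 -1.48 0 0 0; 100 0 3.29 -1.48 0 0 0; 100 0 3.29 -1.48 0 0 0; 100 0 3.29 -1.48 0 0 0; 100 0 1.65 -0.74 0 0 0; 100 0 0 0 0.1 0 0; 100 0 0 0 0.1 0 0; 100 0 0 0 0.1 0 0; 100 0 0 0 0.1 0 0; 100 0 0 0 0.1 0 0; 100 0 0 0 0.1 0 0; 100 0 0 0 0.1 0 0")

```text
time: 1.77
tool_pos: [0.4726, -0.2663, 0.2237]
ee_rot: [-1.68, 1.569, 2.571]
wrist_force: [-0.1, -0.5, 0.1]
width: 0.0939
```

```bash
python3 - <<'E'
from h import *
plan([.473,-.266,.110])
im=snapshot('wrist');cv2.imwrite('pics/wrist1.png',im[:,:,::-1]);p=camera_params('wrist')
im2=im
for k,(l,h) in COL.items():
    for c,a in cents(im,(0,0,640,400),l,h,60): print(k,c,a,ray(p,c,0.087 if k!='orange' else .077).round(4))
print(proj(p,[.473,-.266,.121]))
E
```

```text
t 1.7667 pos [ 0.4726 -0.2663  0.2237] q [-0.618  0.072  1.389 -0.     1.682  1.415] w 0.09385807949704471 F [-0.08 -0.52  0.12]
R [[-0.0011, 0.8951, -0.4458], [0.0007, -0.4458, -0.8951], [-1.0, -0.0014, -0.0001]]
shift cm [11.37  0.04 -0.05]
tilt fix (tool) [-0.     -0.0001  0.0014]
green [280.77839335 214.94459834] 361 [ 0.4702 -0.2265  0.087 ]
yellow [319.23646724 235.86894587] 351 [ 0.4363 -0.2489  0.087 ]
blue [279.83381089 170.85673352] 349 [ 0.5064 -0.245   0.087 ]
violet [319.52798054 147.95620438] 411 [ 0.5086 -0.2855  0.087 ]
red [357.79692308 215.43384615] 325 [ 0.4382 -0.2892  0.087 ]
(np.float64(317.82352091244746), np.float64(202.68252268254207))
```

View pics/wrist1.png

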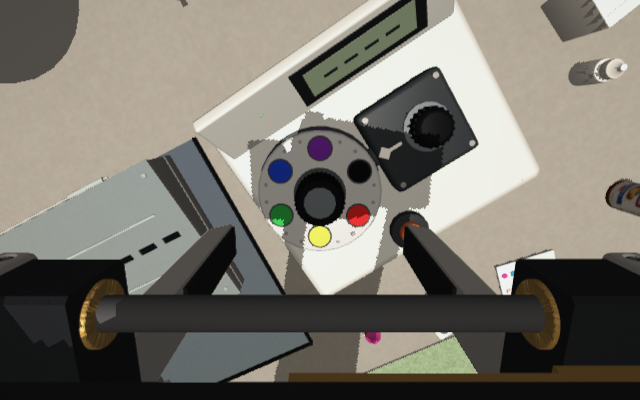

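The wrist view confirms the axis: the midpoints give (0.4724, -0.267), within 1 mm, and the knob is at (320,202) as projected. Descending and closing.

Call:
step_arm(motion="100 2 0 0 0 0 0; 100 3 0 0 0 0 0; 100 3 0 0 0 0 0; 100 2.4 0 0 0 0 0; 100 1 0 0 0 0 0; 100 0 0 0 0 0 0; 0 0 0 0 0 0 0; 0 0 0 0 0 0 0; 0 0 0 0 0 0 0; 0 0 0 0 0 0 0; 0 0 0 0 0 0 0; 0 0 0 0 0 0 0; 0 0 0 0 0 0 0; 0 0 0 0 0 0 0")

```text
time: 2.98
tool_pos: [0.4729, -0.2666, 0.1106]
ee_rot: [1.096, 1.571, -0.932]
wrist_force: [0.4, -0.5, 0.2]
width: 0.0439
```

```bash
python3 - <<'E'
from h import *
plan([.473,-.266,.110])
E
```

```text
t 2.9833 pos [ 0.4729 -0.2666  0.1106] q [-0.618  0.122  1.562 -0.     1.458  1.41 ] w 0.04387734838959153 F [ 0.35 -0.47  0.17]
R [[0.0001, 0.8973, -0.4414], [-0.0001, -0.4414, -0.8973], [-1.0, 0.0001, 0.0001]]
shift cm [ 0.06 -0.01 -0.06]
tilt fix (tool) [ 0.      0.0001 -0.0001]
```

Call:
step_arm(motion="0 0 0 0 0 0 0; 0 0 0 0 0 0 0; 0 0 0 0 0 0 0; 0 0 0 0 0 0 0; 0 0 0 0 -0.1 0 0; 0 0 0 0 -0.1 0 0; 0 0 0 0 -0.1 0 0; 0 0 0 0 -0.1 0 0; 0 0 0 0 -0.1 0 0; 0 0 0 0 -0.1 0 0; 0 0 0 0 -0.1 0 0; 0 0 0 0 -0.1 0 0; 0 0 0 0 -0.1 0 0; 0 0 0 0 -0.1 0 0; 0 0 0 0 -0.047 0 0; 0 0 0 0 0 0 0; 0 0 0 0 0 0 0")

```text
time: 4.4
tool_pos: [0.4729, -0.2662, 0.1105]
ee_rot: [2.454, 1.57, 1.472]
wrist_force: [-0.1, 1.8, 0.8]
width: 0.0392
```

```bash
python3 - <<'E'
from h import *
plan([.473,-.266,.110])
im=snapshot('top');cv2.imwrite('pics/top2.png',cv2.resize(im[130:230,215:345,::-1],None,fx=6,fy=6,interpolation=cv2.INTER_CUBIC))
im=snapshot('side');cv2.imwrite('pics/side2.png',cv2.resize(im[105:225,260:420,::-1],None,fx=5,fy=5,interpolation=cv2.INTER_CUBIC))
im=snapshot('wrist');cv2.imwrite('pics/wrist2.png',im[:,:,::-1]);p=camera_params('wrist')
for k,(l,h) in COL.items():
    for c,a in cents(im,(0,0,640,400),l,h,60): print(k,c,a,ray(p,c,0.087 if k!='orange' else .077).round(4))
E
```

```text
t 4.4 pos [ 0.4729 -0.2662  0.1105] q [-0.618  0.122  1.562  0.     1.459  0.365] w 0.03920876724173699 F [-0.1   1.83  0.84]
R [[0.0001, 0.8317, 0.5552], [0.0005, 0.5552, -0.8317], [-1.0, 0.0003, -0.0004]]
shift cm [ 0.05  0.02 -0.01]
tilt fix (tool) [-0.     -0.0004 -0.0003]
blue [255.76897321 204.3359375 ] 896 [ 0.4689 -0.2265  0.087 ]
violet [317.24207493 167.12584054] 1041 [ 0.5056 -0.2436  0.087 ]
orange [330.3037037  365.48888889] 405 [ 0.3981 -0.3256  0.077 ]
```

View pics/wrist2.png

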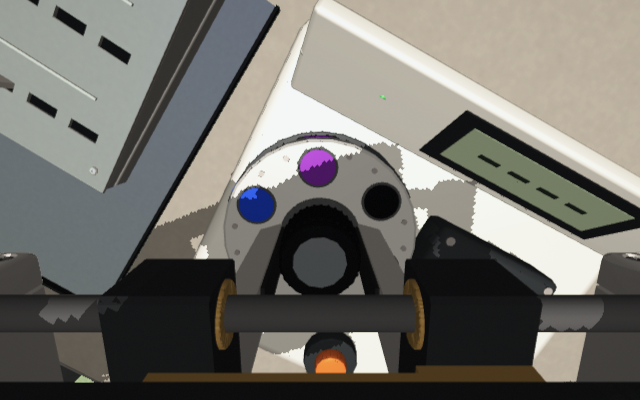

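View pics/side2.png

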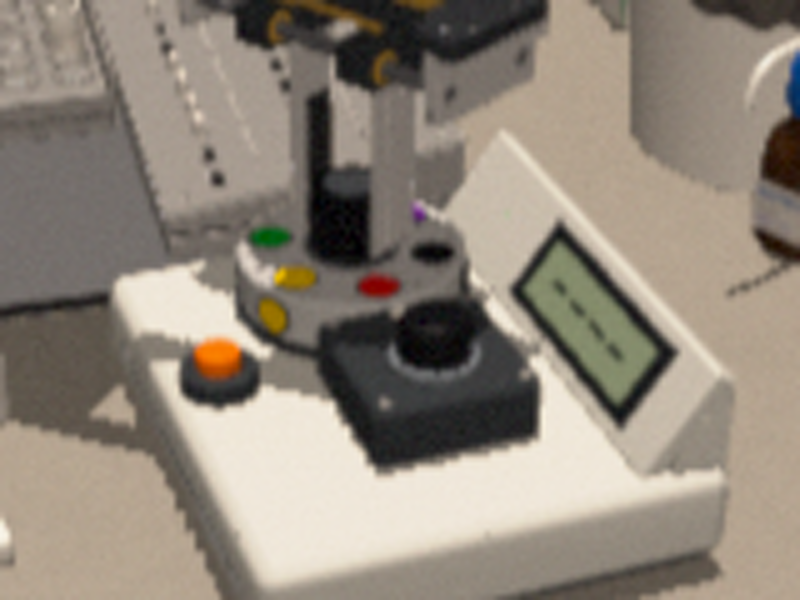

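One click turned: blue now stands on the left and red is at the index. Two more.

Call:
step_arm(motion="0 0 0 0 -0.1 0 0; 0 0 0 0 -0.1 0 0; 0 0 0 0 -0.1 0 0; 0 0 0 0 -0.1 0 0; 0 0 0 0 -0.1 0 0; 0 0 0 0 -0.1 0 0; 0 0 0 0 -0.1 0 0; 0 0 0 0 -0.1 0 0; 0 0 0 0 -0.1 0 0; 0 0 0 0 -0.1 0 0; 0 0 0 0 -0.047 0 0; 0 0 0 0 0 0 0")

```text
time: 5.55
tool_pos: [0.4726, -0.2661, 0.1105]
ee_rot: [1.967, 1.57, 2.033]
wrist_force: [-1.3, 2.9, 1.4]
width: 0.0391
```

Call:
step_arm(motion="0 0 0 0 -0.1 0 0; 0 0 0 0 -0.1 0 0; 0 0 0 0 -0.1 0 0; 0 0 0 0 -0.1 0 0; 0 0 0 0 -0.1 0 0; 0 0 0 0 -0.1 0 0; 0 0 0 0 -0.1 0 0; 0 0 0 0 -0.1 0 0; 0 0 0 0 -0.1 0 0; 0 0 0 0 -0.1 0 0; 0 0 0 0 -0.047 0 0; 0 0 0 0 0 0 0; 0 0 0 0 0 0 0")

```text
time: 6.63
tool_pos: [0.4724, -0.2662, 0.1105]
ee_rot: [1.483, 1.569, 2.594]
wrist_force: [-2.2, 3.0, 2.3]
width: 0.0394
```

```bash
python3 - <<'E'
from h import *
plan([.473,-.266,.110])
im=snapshot('side');cv2.imwrite('pics/side3.png',cv2.resize(im[105:225,260:420,::-1],None,fx=5,fy=5,interpolation=cv2.INTER_CUBIC))
E
```

```text
t 6.6333 pos [ 0.4724 -0.2662  0.1105] q [-0.618  0.121  1.562 -0.     1.46  -1.728] w 0.039417869691533644 F [-2.22  3.02  2.26]
R [[-0.0011, -0.896, 0.4441], [0.0007, 0.4441, 0.896], [-1.0, 0.0013, 0.0001]]
shift cm [ 0.05 -0.04  0.05]
tilt fix (tool) [-0.      0.0001 -0.0013]
```

View pics/side3.png

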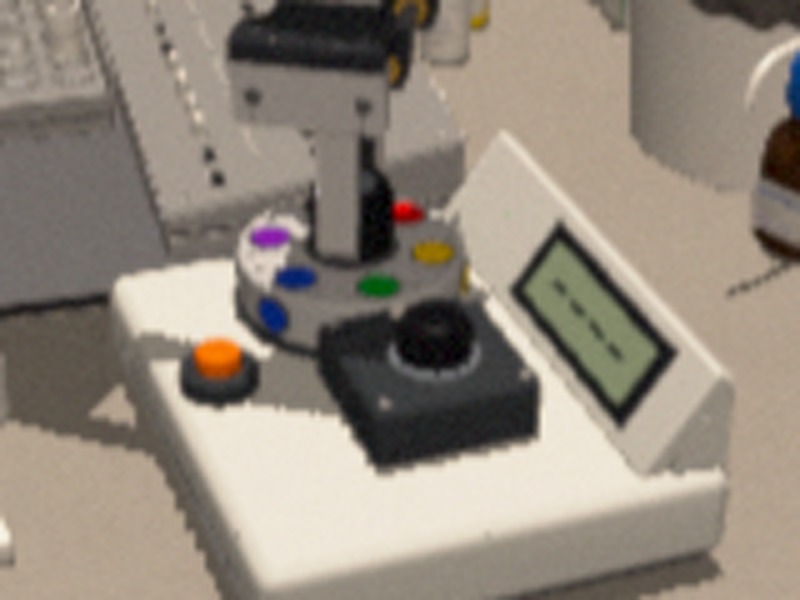

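Green is at the index. Releasing and lifting clear, then I'll check it has seated.

Call:
step_arm(motion="100 0 0 0 0 0 0; 100 0 0 0 0 0 0; 100 0 0 0 0 0 0; 100 0 0 0 0 0 0; 100 0 0 0 0 0 0; 100 0 0 0 0 0 0; 100 0 0 0 0 0 0; 100 -1 0 0 0 0 0; 100 -2 0 0 0 0 0; 100 -3 0 0 0 0 0; 100 -3 0 0 0 0 0; 100 -1 0 0 0 0 0; 0 0 0 0 0.1 0 0; 0 0 0 0 0.1 0 0; 0 0 0 0 0.1 0 0; 0 0 0 0 0.1 0 0; 0 0 0 0 0.1 0 0; 0 0 0 0 0.1 0 0; 0 0 0 0 0 0 0; 0 0 0 0 0 0 0")

```text
time: 8.35
tool_pos: [0.4727, -0.2665, 0.2101]
ee_rot: [2.209, 1.57, 2.724]
wrist_force: [0.4, -0.6, -0.3]
width: 0.0441
```

```bash
python3 - <<'E'
from h import *
plan([.396,-.327,.110])
im=snapshot('wrist');cv2.imwrite('pics/wrist4.png',im[:,:,::-1]);p=camera_params('wrist')
for k,(l,h) in COL.items():
    for c,a in cents(im,(0,0,640,400),l,h,60): print(k,c,a,ray(p,c,0.087 if k!='orange' else .077).round(4))
E
```

```text
t 8.35 pos [ 0.4727 -0.2665  0.2101] q [-0.618  0.074  1.413 -0.     1.655 -1.133] w 0.04414797004095743 F [ 0.38 -0.58 -0.27]
R [[-0.0004, -0.493, 0.87], [0.0002, 0.87, 0.493], [-1.0, 0.0003, -0.0002]]
shift cm [10.02 -1.48 -9.66]
tilt fix (tool) [ 0.     -0.0002 -0.0003]
green [300.66145833 237.51041667] 384 [ 0.4763 -0.3076  0.087 ]
yellow [346.27714286 232.99428571] 350 [ 0.5094 -0.284   0.087 ]
blue [272.69832402 201.44692737] 358 [ 0.4395 -0.2906  0.087 ]
violet [291.12307692 158.58681319] 455 [ 0.4357 -0.2501  0.087 ]
red [ 84.80952381 154.01904762] 105 [ 0.2837 -0.3318  0.087 ]
red [366.58994709 192.14285714] 378 [ 0.5058 -0.2436  0.087 ]
orange [210.53475936 209.65240642] 374 [ 0.3943 -0.3278  0.077 ]
```

View pics/wrist4.png

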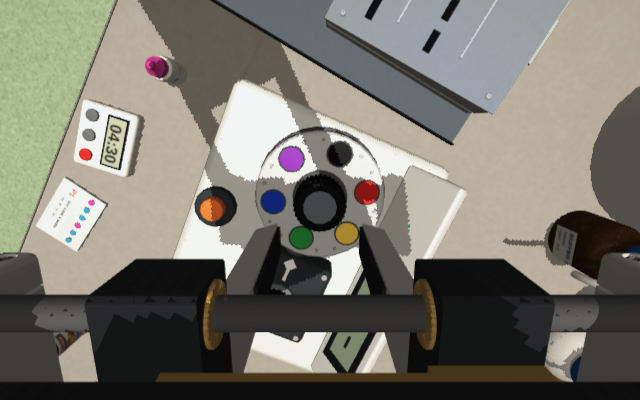

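Green sits at (0.476, -0.308), on the stop and within about 1 mm of the seat. The key is at ≈ (0.395, -0.3275), 99 mm from the axis. Moving over it with the fingers shut.

Call:
step_arm(motion="0 0 -0.3 -2 0 0 0; 0 0 -0.5 -3 0 0 0; 0 0 -0.4 -2.8 0 0 0; 0 0 -0.3 -2 0 0 0; 0 2 0 0 0 0 0; 0 3 0 0 0 0 0; 0 3 0 0 0 0 0; 0 2 0 0 0 0 0; 0 0.8 0 0 0 0 0; 0 0 0 0 0 0 0; 0 0 0 0 0 0 0")

```text
time: 9.32
tool_pos: [0.3951, -0.328, 0.1031]
ee_rot: [-1.368, 1.57, -0.855]
wrist_force: [0.0, 0.1, -0.3]
width: 0.0003
```

```bash
python3 - <<'E'
from h import *
plan([.395,-.3275,.091])
im=snapshot('side');cv2.imwrite('pics/side5.png',cv2.resize(im[105:225,260:420,::-1],None,fx=5,fy=5,interpolation=cv2.INTER_CUBIC))
E
```

```text
t 9.3167 pos [ 0.3951 -0.328   0.1031] q [-0.803  0.063  1.641 -0.     1.437 -1.317] w 0.00033253053926214453 F [ 0.02  0.08 -0.28]
R [[0.0004, -0.4915, 0.8709], [-0.0005, 0.8709, 0.4915], [-1.0, -0.0007, 0.0001]]
shift cm [1.21 0.05 0.01]
tilt fix (tool) [0.     0.0001 0.0007]
```

View pics/side5.png

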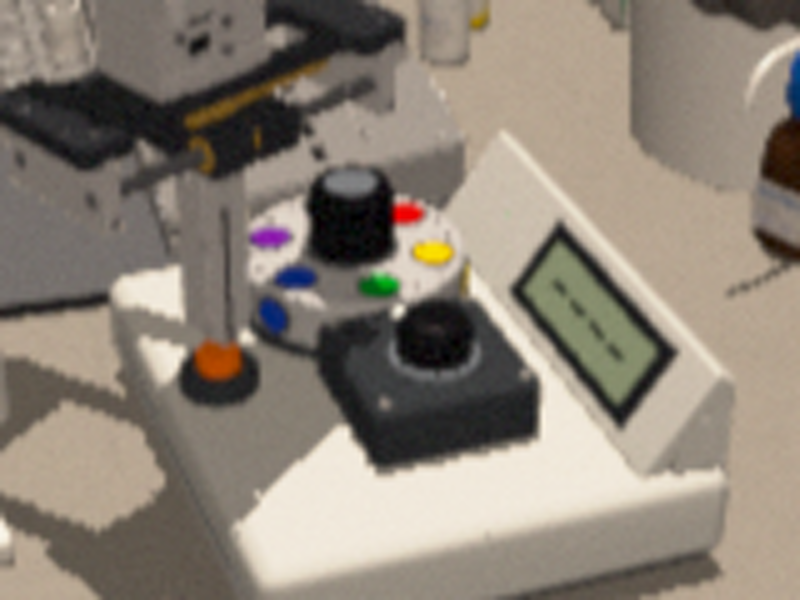

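Fingers are over the key and the drum stays at green. Pressing gradually: 12 mm takes it to the nominal bottom.

Call:
step_arm(motion="0 0.5 0 0 0 0 0; 0 0.3 0 0 0 0 0; 0 0.2 0 0 0 0 0; 0 0.2 0 0 0 0 0; 0 0 0 0 0 0 0; 0 0 0 0 0 0 0")

```text
time: 9.87
tool_pos: [0.3957, -0.3285, 0.0917]
ee_rot: [-1.283, 1.568, -0.77]
wrist_force: [2.0, -1.2, 4.7]
width: 0.0003
```

Call:
step_arm(motion="0 0.1 0 0 0 0 0; 0 0.1 0 0 0 0 0; 0 0 0 0 0 0 0; 0 0 0 0 0 0 0")

```text
time: 10.2
tool_pos: [0.3957, -0.3285, 0.0911]
ee_rot: [-1.309, 1.567, -0.796]
wrist_force: [-1.1, 1.2, 11.0]
width: 0.0005
```

The force jumped to 11 N with only 0.6 mm more movement, so the key has bottomed. Releasing.

Call:
step_arm(motion="0 0 0 0 0 0 0; 0 -0.5 0 0 0 0 0; 0 -1 0 0 0 0 0; 0 -2 0 0 0 0 0; 0 -3 0 0 0 0 0; 0 -3 0 0 0 0 0; 0 -2 0 0 0 0 0; 0 0 -3 -1 0 0 0; 0 0 -4 -1 0 0 0; 0 0 -4 -1 0 0 0; 0 0 -4 -1 0 0 0; 0 0 0 0 0 0 0; 0 0 0 0 0 0 0")

```text
time: 11.28
tool_pos: [0.4326, -0.4787, 0.1993]
ee_rot: [1.715, 1.563, 2.226]
wrist_force: [0.7, -0.4, -0.3]
width: 0.0001
```

```bash
python3 - <<'E'
from h import *
plan([.395,-.3275,.091])
im=snapshot('side');cv2.imwrite('pics/side6.png',cv2.resize(im[105:285,220:420,::-1],None,fx=3.3,fy=3.3,interpolation=cv2.INTER_CUBIC))
p=camera_params('side')
for k,(l,h) in COL.items():
    for c,a in cents(im,(270,120,410,225),l,h,5): print(k,c,a,ray(p,c,0.087 if k!='orange' else .077))
im=snapshot('top');cv2.imwrite('pics/top6.png',cv2.resize(im[120:290,220:400,::-1],None,fx=3.5,fy=3.5,interpolation=cv2.INTER_CUBIC))
p=camera_params('top')
for k,(l,h) in COL.items():
    for c,a in cents(im,(222,120,345,225),l,h): print(k,c,a,ray(p,c,0.087 if k!='orange' else .077))
E
```

```text
t 11.2833 pos [ 0.4326 -0.4787  0.1993] q [-0.924  0.312  1.156 -0.     1.681 -1.435] w 0.00010541086626313973 F [ 0.67 -0.43 -0.29]
R [[-0.0049, -0.489, 0.8723], [0.0064, 0.8722, 0.4891], [-1.0, 0.008, -0.0012]]
shift cm [10.94 14.94  4.12]
tilt fix (tool) [-0.     -0.0012 -0.008 ]
yellow [346.57692308 155.07692308] 26 [ 0.51140391 -0.28370295  0.087     ]
blue [318.5 160. ] 20 [ 0.44055426 -0.28946975  0.087     ]
blue [314.15789474 167.73684211] 19 [ 0.42347564 -0.32061419  0.087     ]
violet [313.66666667 151.95238095] 21 [ 0.43710368 -0.2494786   0.087     ]
orange [303.07692308 175.96153846] 52 [ 0.39456924 -0.33338997  0.077     ]
green [269.5        174.25925926] 54 [ 0.47755263 -0.30591893  0.087     ]
blue [262.18367347 189.75510204] 49 [ 0.44002226 -0.289159    0.087     ]
orange [278.0877193  208.66666667] 57 [ 0.39591827 -0.32654154  0.077     ]
```

View pics/side6.png

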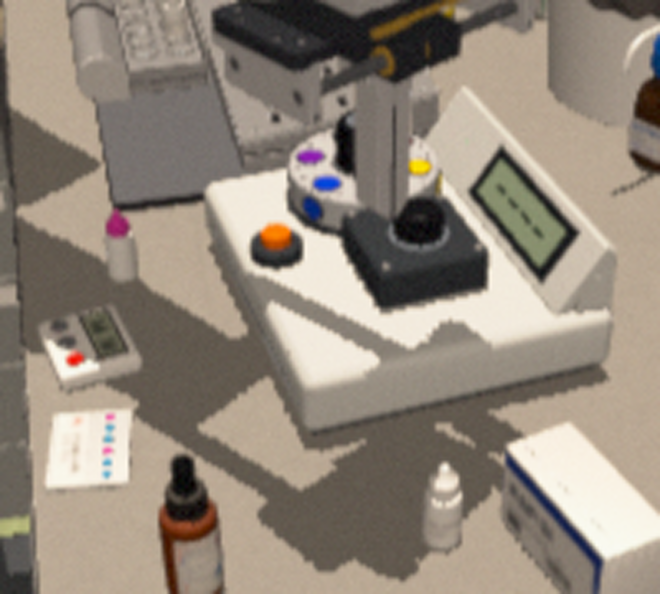

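View pics/top6.png

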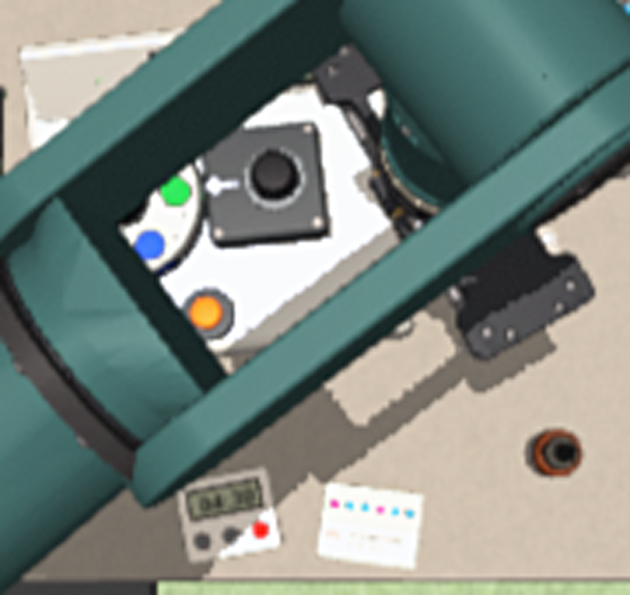

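Green is at the pointer. The key is back up: its side-view centroid is (303.1,176.0), against (303.2,175.9) at the start. The bystanders are standing where they were and the arm is clear, so I'm handing in.

```bash
python3 -c "
from bench import robot
print(robot.close_job())"
```

```text
the job is handed in; nothing more can be done
None
```

The photometer is ready: the green filter is in its click stop at the white index mark, and the zero key has been pressed right down and has come back up. The job was handed in at about 11.4 s of the 48 s; no verdict was reported.

- **Filter:** Green started three clicks away. I gripped the knob from above and turned the drum three single clicks anticlockwise. After I let go, the wrist camera put the green disc at (0.476, -0.308), about 1 mm from the seat. The last top view put it at (0.478, -0.306), about 3 mm from the seat. The disc was partly hidden by the arm in that view, and the other discs agree with the stop to 1–2 mm.
- **Zero key:** With the fingers shut, the force rose to about 5 N and then to 11 N over the last 0.6 mm of travel, so the key reached the bottom. Afterwards its position in the side view matched the starting view to 0.1 pixel.
- **Surroundings:** In the last pictures the timer, vials and carton look undisturbed. I judged this by eye and did not measure it. The arm was clear of everything, with no contact force showing.

One disagreement: the side view placed the key about 6 mm further to -y than the top view did, because it also sees the key's side. I used the top and wrist views, which matched the 99 mm distance from the drum axis.

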